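# Battery on the lamp, then free the sagging bolt and hold the gate ajar

## Task

The board in the guarded test bay needs looking at. First slide the battery pack along the shoe of the inspection lamp until it clicks fully home, and let go of it; then take the knob of the gate's barrel bolt, lift the sagging bolt so that its notch clears the bent-up lip of the keeper while you draw it back - do not wrench it against the keeper - and swing the spring-closed gate about 10 cm ajar at its free edge. Finish while still holding the gate there, as it shuts by itself when let go, and leave the other things on the bench alone.

Things in the scene. Friction and masses are not known exactly. Their poses are not given: they have to be found in the camera images.
- battery_centre (a point): Centre (half-way up) of the loose battery pack, a dark plastic block 76 mm long (x), 48 wide (y), 46 tall (z), about 0.35 kg, upright on the bench; grip its flat y sides from above. +x is its front, which goes onto the shoe first: a T-channel open at the front runs along its underside (39 mm wide inside, lips 6 mm thick, 24 mm apart). Its rear is closed below and has a grey catch on top.
- lamp: The fixed inspection lamp: flat base plate 215 x 110 mm, 14 mm thick, from 75 mm behind (-x) to 140 mm ahead of its origin, which lies on the bench under the tip of its shoe's rail; the rail runs along its +x. The lamp's post, 16 mm thick and 276 mm high, with the lamp head at the top on its +y side, stands 112 mm ahead (x) and 35 mm to the right (-y) of the origin.
- shoe_home (a point): Where the battery's centre lies (same axes) when fully home on the lamp's shoe, resting on the base plate, 37 mm above the bench. The steel T-rail (flange 34 mm wide, 5.5 thick, underside 7.5 mm above the plate, 2.5 mm of play either side) runs along +x; its half-round tip is 14 mm behind this point. An end block 38 mm ahead of it (top 48 mm above the bench) stops the pack's front.
- shoe_entry (a point): Where the battery's centre lies (same axes) with the pack set down on the base plate squarely in front of the rail, its front 4 mm short of the rail's tip: 56 mm behind shoe_home along x, same height. The pack is lowered here and then slid along +x; it cannot go onto the rail from above.
- detent (a point): Top of a sprung polished steel button in the top of the shoe's rail, 16 mm ahead of shoe_home along x, standing 6 mm above the rail. It resists when the pack is 30 to 25 mm short of home (about 7 to 12 N to push over it), drags lightly from there and snaps into a pocket of the pack over the last 9 mm, drawing it in, which then holds the pack.
- bolt_knob (a point): Centre of the bolt's upright round steel knob, 16 mm across, 28 mm tall, on a 9 mm stem, outside the gate (24 mm in front of its face), 197 mm above the bench at the start; its lower end is 18 mm above the gate's top edge. Axes as the gate's: y along the gate from its free edge to its hinge, x from outside to inside, z up. The bolt is drawn back along +y.
- gate_hinge (a point): Point on the gate's upright hinge axis, level with the gate's top edge (165 mm above the bench). The gate, a clear panel in an aluminium frame 270 mm wide, closes the side of the open-topped test bay that faces the robot and runs from here along -y; axes as for bolt_knob, and they turn with the gate.
- gate_edge (a point): Top of the gate's free edge, 272 mm from the hinge.
- gate (a joint): Angle of the gate, 0 = shut, positive = open, its free edge swinging out of the bay towards the robot; 0.37 rad is 100 mm at the free edge. A spring closer pulls it shut with about 0.5 N m (0.75 N m at 0.4 rad).
- barrel (a joint): Height (m) by which the barrel, with the bolt in it, is lifted on its slack screws: 0 = sagging as at the start, 0.014 = upper stop. They weigh about 0.3 kg and drop back by themselves. The keeper's bent lip stands 7 mm up into a notch in the bolt's underside: a lift under 7 mm leaves the bolt caught, 9 to 12 mm clears it.
- bolt (a joint): How far (m) the bolt is drawn back: 0 = shot, 0.052 = end of travel. Unlifted it is caught by the lip after 5 mm. Its nose is past the lip at 27 mm (no more lift needed) and out of the keeper, so that the gate is free, at 35 mm. It slides with about 2 N of friction and stays where it is left.
- bay: The fixed guarded test bay, aluminium posts 165 mm high and clear sheets, 212 mm deep, 320 mm wide, carrying gate and keeper; origin on the bench under the middle of its front; +x to its back, +y to the hinge side. The steel keeper is on the front of its post beyond the gate's free edge.
- spool: Bystander: solder spool, 54 mm across, 35 mm high.
- screwdriver: Bystander: screwdriver 170 mm long, lying.
- multimeter: Bystander: multimeter 150 x 75 x 34 mm.
- flux_jar: Bystander: jar 48 mm across, 45 mm high.
- solvent: Bystander: bottle 60 mm across, 150 mm high.
- parts_tray: Bystander: divided tray 100 x 140 x 28 mm.
- tweezers: Bystander: steel tweezers 130 mm long, lying.
Not all that is in view belongs to the job. What is shaped like the part that bears battery_centre but blue or red is not meant.

How it is judged:
On the way, in this order (a step that is already met when the one before it is completed fails the run):
1. the battery is fully home on the shoe, past the detent, and let go (x of battery_centre in the frame of shoe_home above -0.003 m and distance between battery_centre and shoe_home below 0.006 m and angle between the x axis of battery_centre and the x axis of shoe_home, either way round below 0.12 rad and contact force between battery and the arm below 0.1 N and contact force between battery and the fingers below 0.1 N), for 0.2 s.
2. the bolt is lifted over the keeper's lip and drawn out of the keeper (value of joint bolt above 0.034 m), for 0.1 s.
3. the gate is swung ajar (value of joint gate between 0.24 and 0.52 rad), for 0.2 s.
At the end, for the whole second after the job is handed in: The fingers hold the gate still (over 0.8 N on gate or bolt), 0.24 to 0.52 rad open (65 to 135 mm at the free edge), its bolt drawn back over 20 mm; the battery is home on the shoe (within 3 mm along the rail, 6 mm in all, square within 0.12 rad) and untouched (all of step 1 and all of step 3 and angular speed of gate below 0.15 rad/s and contact force between the fingers and gate above 0.8 N and value of joint bolt above 0.02 m); the arm keeps its last pose, push and grip.
It fails at once if the bolt is wrenched against the keeper (more than 60 N) (contact force between bolt and bay above 60 N).
It fails at once if a bystander is pushed more than 40 mm or knocked over (distance of any of spool, screwdriver, multimeter, flux_jar, solvent, parts_tray, tweezers from where it was at the start of the episode above 0.04 m or angle between any of solvent, flux_jar, spool's own z axis and vertical above 0.6 rad).
It also fails if it takes over 48 s, if anything falls off the work surface, if the arm or the gripper's body presses on something with over 40 N, if the wrist force passes 120 N, or if a joint passes its speed limit or range.

## Robot

A 6-joint arm with a two-finger parallel gripper is mounted at the origin on the work surface. World frame = base frame: x ahead of the robot, y to its left, z up, the work surface at z = 0. Lengths are in m, angles in rad, forces in N, time in s.
With the tool pointing down it reaches from about 0.3 to 0.775 m from the base axis. Payload 14.6 kg.
Tool frame: the origin (TCP) lies at the very end of the fingers, on their centre line; the grasp point (between the pads) lies 19 mm behind it; z points along the fingers, y is the line along which they close (so a half turn about z gives the same grasp; the last joint's range is limited). The gripper opens to 85 mm and grips with 20 to 120 N. Pads are 22 mm wide; open, the fingers measure 114 mm over their backs; the gripper's body (76 mm by 85 mm) begins 54 mm behind the grasp point. The pads swing forward as they close: fully open they stand 13 mm farther back than shut.
Start: joints at [1.236, 0.3, 1.521, -0, 1.321, -0.067], TCP at [0.146, 0.53, 0.231] pointing down, gripper open.
Joint ranges: [-3.03, 3.03], [-0.79, 2.21], [0.23, 2.52], [-1.04, 4.18], [0, 3.07], [-2.55, 2.55]. Speed limits (rad/s): [2.22, 2.22, 2.57, 3.14, 3.14, 3.14].

## Interface

Orientations are given as a unit quaternion [w, x, y, z].
In Python, from station import bot gives the robot as it stands.
- The arm moves only by the tool servo_tool, never from a script. Its argument "rows" is a list of rows, each a list of 7 numbers: the turn, a rotation vector about the tool's x, y, z in rad, then the shift along the tool's x, y, z in cm, then the closure, from -1 (fully open) to 1 (shut). A call has 1 to 12 rows; each row shifts and turns the commanded pose from where the row before left it, along the tool's axes as they then stand; what a row does not reach is not made up. A row lasts 1/10 s, in which the tool goes at most 50 mm and 8.59 degrees, less where a joint would pass 70% of its speed; a pose out of reach is approached as far as the arm can. A call is refused whole if a number of a shift passes 5 or a number of a turn 0.15, either way. A call with a gripper value outside its range is refused whole. The fingers move at their own pace and stop on an object; "squeeze" is the grip in N (left out, the last holds). Time passes only in rows, so rows that do not move let the fingers close. It gives the time, the measured TCP pose, the force, the opening and the grip force at its end, in the units of the state.
- bot.sense(): the state, without advancing time (a new reading comes with each control period).
- bot.camera(name): name is "scene" or "top" or "wrist"; returns the picture (400x640x3 uint8, red, green, blue); there is no depth.
- bot.calibration(name): a dict with "fov_y" (degrees; the focal length in pixels is half the picture's height over the tangent of half this angle, whatever the lens; pixels are square), "cx", "cy" (the principal point, pixels), "rvec" (rotation vector, rad) and "tvec" (3), from world to camera coordinates, as OpenCV has them; the wrist camera has in their place "tool_from_camera" (4x4, takes a point from camera to tool coordinates, whose origin is the TCP and whose axes are the flange's). Camera axes: x right, y down, z forward; pixel columns grow to the right and rows downward; lengths in m; the calibration is good to about 2 mm. A picture is of the moment at which its call begins: read the wrist's pose just before it. calibration takes no time and is no camera call.
- bot.close_job(): hands the job in; it is judged then, once.
The state is a dict: "t": time; "joint_pos": joint angles; "joint_velocities": joint speeds; "joint_efforts": joint torques, N m; "tcp_pos": TCP position; "tool_rot": TCP orientation; "wrist_force": force on the tool from outside, world axes, zero at the start; "moment": the same for the moment, N m; "grip_width": finger opening in m; "grasp_force": force on a finger pad.
Only numpy, scipy, OpenCV 4.12 (cv2) and the standard library are available. Lean on these libraries where they do the work, as an engineer would, in place of code of your own. Each camera call takes 0.05 s, during which the arm holds its last target. There are 200 camera calls.

## Working session

There is one attempt and no reset: what is moved stays moved. The work goes in short steps, Python scripts to look and compute and a tool call to move; the robot and the scene stay as the last step left them, time stands still between calls to the robot, and variables do not carry over. Pictures are saved under pics/ and viewed, at most 10 in all, crops included, and the job is handed in when it is done.

Besides the shell and the picture viewer there is one more tool, called by a JSON object that holds its "api" and its "payload", one argument or row to a line. servo_tool: Moves the arm, as the interface text tells. Its arguments: {"type":"object","properties":{"rows":{"type":"array"},"squeeze":{"type":"number"}},"required":["rows"]}

```bash
ls; mkdir -p pics; python3 - <<'E'
from station import bot
import cv2,numpy as np
for n in ("scene","top","wrist"):
    s=bot.sense(); im=bot.camera(n); cv2.imwrite(f"pics/{n}0.png",im[:,:,::-1]); c=bot.calibration(n); print(n,{k:np.round(v,4).tolist() if not isinstance(v,str) else v for k,v in c.items()})
print(bot.sense())
E
```

```text
pics
scene {'fov_y': 46.8679, 'cx': 314.05, 'cy': 203.5273, 'rvec': [2.2974, 0.9601, -0.3492], 'tvec': [-0.3904, -0.197, 1.9057]}
top {'fov_y': 57.7789, 'cx': 325.2221, 'cy': 198.1512, 'rvec': [2.2042, -1.9805, 0.2347], 'tvec': [-0.0247, 0.5573, 1.1988]}
wrist {'fov_y': 58.3889, 'cx': 322.379, 'cy': 203.0144, 'tool_from_camera': [[0.0012, -0.9632, -0.2687, 0.0695], [1.0, 0.0014, -0.0005, -0.002], [0.0009, -0.2687, 0.9632, -0.1421], [0.0, 0.0, 0.0, 1.0]]}
{'t': 0.15, 'joint_pos': array([ 1.23640146e+00,  3.00375285e-01,  1.52143442e+00, -5.17983234e-05,
        1.32070438e+00, -6.66187100e-02]), 'joint_velocities': array([ 1.46380674e-03, -5.06050860e-04, -3.76818563e-04, -1.38130634e-03,
        1.40028990e-05,  1.00856744e-03]), 'joint_efforts': array([ 3.64475327e-04, -5.43666601e+01, -3.61885214e+01, -1.66995969e-04,
        3.26771638e-03,  2.41496338e-05]), 'tcp_pos': array([0.14548914, 0.53022347, 0.23083592]), 'tool_rot': array([-6.71717354e-05,  1.33482047e-01,  9.91051124e-01, -4.56485941e-04]), 'wrist_force': array([-0.49097266,  0.94226643, -0.22066707]), 'moment': array([-0.01819255, -0.01855065, -0.02274179]), 'grasp_force': 0.0, 'grip_width': 0.0852881354735571}
```

View pics/top0.png

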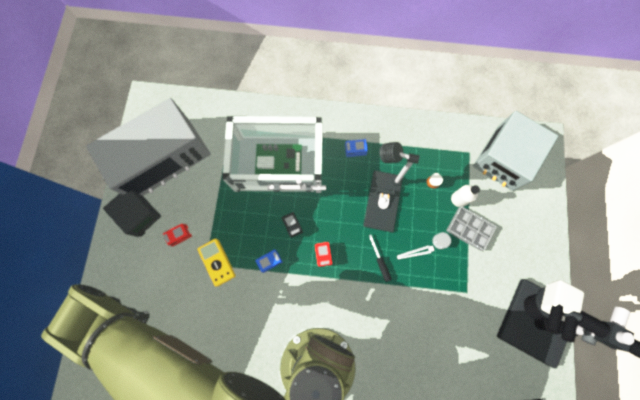

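View pics/scene0.png

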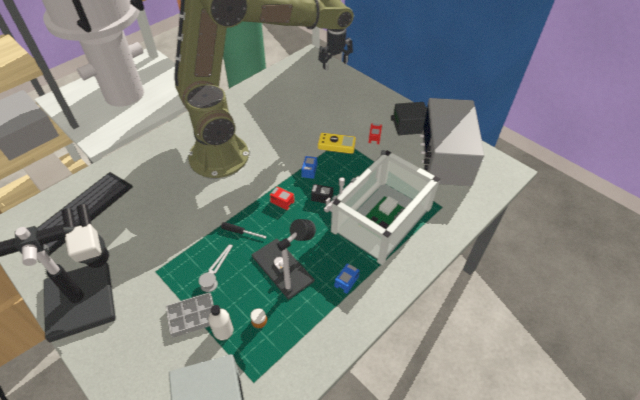

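The top view shows the robot base at about (318,370), with x up the image. Candidates for the pack are the dark block (292,223), blue (268,261), blue (356,148), red (323,254) and red (177,234). I choose the dark one at (292,223). The lamp is at (383,200) and the bay at (273,155), with its gate along the near side (row ~187).

```bash
cat > h.py <<'E'
import numpy as np,cv2
from station import bot
from scipy.spatial.transform import Rotation as R
def cam(name,s=None):
    c=bot.calibration(name); f=200/np.tan(np.radians(c['fov_y'])/2)
    if name!='wrist':
        Rm=cv2.Rodrigues(np.array(c['rvec'],float))[0]; t=np.array(c['tvec'],float)
        return f,c['cx'],c['cy'],Rm.T,-Rm.T@t
    q=s['tool_rot']; Rt=R.from_quat([q[1],q[2],q[3],q[0]]).as_matrix(); T=np.array(c['tool_from_camera'])
    return f,c['cx'],c['cy'],Rt@T[:3,:3],Rt@T[:3,3]+s['tcp_pos']
def at(C,u,v,z):
    f,cx,cy,Rw,o=C; d=Rw@np.array([(u-cx)/f,(v-cy)/f,1]); return o+d*(z-o[2])/d[2]
def proj(C,p):
    f,cx,cy,Rw,o=C; q=Rw.T@(np.array(p)-o); return cx+f*q[0]/q[2],cy+f*q[1]/q[2]
def tri(C1,p1,C2,p2):
    A=[];b=[]
    for C,p in((C1,p1),(C2,p2)):
        f,cx,cy,Rw,o=C; d=Rw@np.array([(p[0]-cx)/f,(p[1]-cy)/f,1]); d/=np.linalg.norm(d); P=np.eye(3)-np.outer(d,d); A.append(P); b.append(P@o)
    return np.linalg.lstsq(np.vstack(A),np.hstack(b),rcond=None)[0]
E
python3 - <<'E'
import cv2
from h import *
im=cv2.imread('pics/top0.png')
a=cv2.resize(im[130:250,215:445],None,fx=3.4,fy=3.4,interpolation=cv2.INTER_CUBIC)
cv2.imwrite('pics/c1.png',a)
C=cam('top')
for n,u,v,z in (('bat',292,222,.046),('lampbase',383,201,.014),('keeperR',322,187,.165),('hinge',224,187,.165)): print(n,at(C,u,v,z).round(3))
E
```

```text
bat [0.464 0.141 0.046]
lampbase [ 0.581 -0.173  0.014]
keeperR [0.569 0.047 0.165]
hinge [0.535 0.361 0.165]
```

View pics/c1.png

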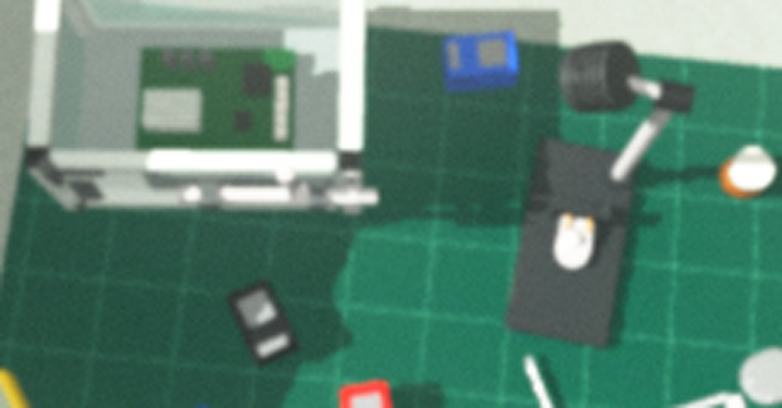

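The close crop shows the dark pack at crop (263,322) with a light catch near (272,346). The lamp base runs from (558,336) to (590,146), with its rail tip at (573,265) pointing to the robot side. Next I'll move above the pack for a close look.

{"api": "servo_tool", "payload": {
  "rows": [
    [0, 0, 0, -3.9, -3, -0.2, -1],
    [0, 0, 0, -3.9, -3, -0.2, -1],
    [0, 0, 0, -3.9, -3, -0.2, -1],
    [0, 0, 0, -3.9, -3, -0.2, -1],
    [0, 0, 0, -3.9, -3, -0.2, -1],
    [0, 0, 0, -3.9, -3, -0.2, -1],
    [0, 0, 0, -3.9, -3, -0.2, -1],
    [0, 0, 0, -3.9, -3, -0.2, -1],
    [0, 0, 0, -3.9, -3, -0.2, -1],
    [0, 0, 0, -3.9, -3, -0.2, -1],
    [0, 0, 0, 0, 0, 0, -1]
  ]
}}

```text
t: 1.25
tcp_pos: [0.4445, 0.1339, 0.2511]
tool_rot: [0.0, 0.136, 0.991, -0.0]
wrist_force: [-0.3, 0.5, -0.9]
grip_width: 0.0859
grasp_force: 0.0
```

```bash
cat > snap.py <<'E'
import sys,json
from h import *
n=sys.argv[1]
s=bot.sense(); im=bot.camera('wrist'); cv2.imwrite(f'pics/{n}.png',im[:,:,::-1])
json.dump({k:np.array(v).tolist() for k,v in s.items()},open(f'pics/{n}.json','w'))
print(s['t'],s['tcp_pos'].round(4),s['tool_rot'].round(4),s['wrist_force'].round(1),s['joint_pos'].round(2))
E
python3 snap.py w1
```

```text
1.25 [0.4445 0.1339 0.2511] [ 1.000e-04  1.361e-01  9.907e-01 -4.000e-04] [-0.3  0.5 -0.9] [ 0.21  0.09  1.72 -0.    1.33 -1.08]
```

View pics/w1.png

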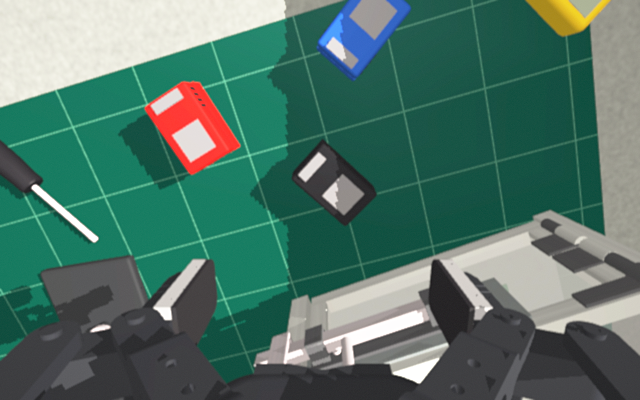

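The wrist view shows the dark pack at (334,182), with the light bar at (312,166) and the label square at (348,195). I'll zoom in to decide which end is the front.

```bash
python3 - <<'E'
import cv2,numpy as np
im=cv2.imread('pics/w1.png')
a=cv2.resize(im[130:235,280:390],None,fx=5.5,fy=5.5,interpolation=cv2.INTER_CUBIC)
a=np.clip(255*(a/255.)**0.5,0,255).astype('uint8')
b=np.zeros((577,190,3),'uint8');t=cv2.resize(im[70:185,135:245],None,fx=1.7,fy=1.7);b[:t.shape[0],:t.shape[1]]=t
cv2.imwrite('pics/c2.png',np.hstack([a,b]))
print(a.shape)
E
```

```text
Traceback (most recent call last):
ValueError: all the input array dimensions except for the concatenation axis must match exactly, but along dimension 0, the array at index 0 has size 578 and the array at index 1 has size 577
```

```bash
python3 - <<'E'
import cv2,numpy as np
im=cv2.imread('pics/w1.png')
a=cv2.resize(im[130:235,280:390],(605,578),interpolation=cv2.INTER_CUBIC)
a=np.clip(255*(a/255.)**0.5,0,255).astype('uint8')
b=np.zeros((578,190,3),'uint8');t=cv2.resize(im[70:185,135:245],None,fx=1.7,fy=1.7);b[:t.shape[0],:t.shape[1]]=t
cv2.imwrite('pics/c2.png',np.hstack([a,b]))
E
```

```text
(no output)
```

View pics/c2.png

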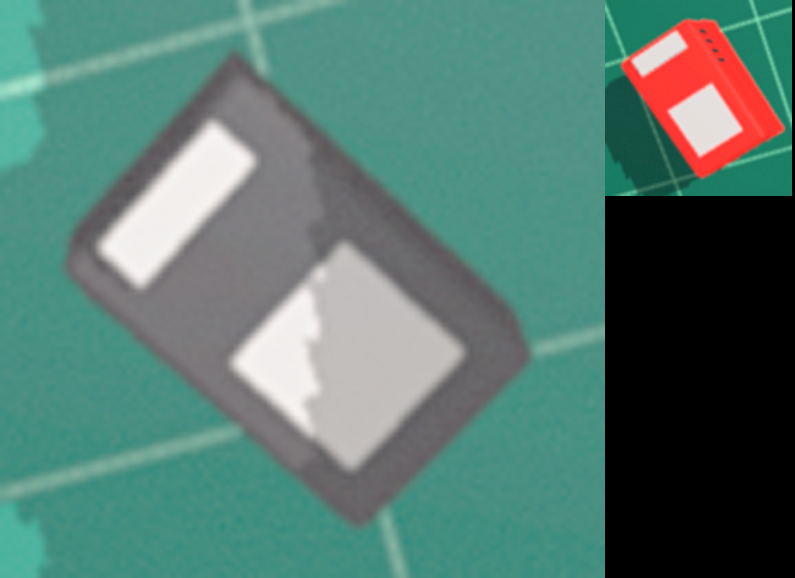

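The bar (crop (177,204)) at the near end is the catch, so the rear is toward the robot and the front toward the bay. Next I'll compute the pack and lamp poses.

```bash
python3 - <<'E'
import json
from h import *
s=json.load(open('pics/w1.json')); s={k:np.array(v) for k,v in s.items()}
C=cam('wrist',s)
pts={'A':(235,55),'Rr':(518,315),'Bt':(358,518),'B':(72,245),'bar':(177,204),'sq':(348,355)}
W={k:at(C,280+u/5.5,130+v/5.5,.046) for k,(u,v) in pts.items()}
for k in W: print(k,W[k].round(4))
d=lambda a,b:np.linalg.norm(W[a]-W[b]).round(4)
print(d('A','Rr'),d('B','Bt'),d('A','B'),d('Rr','Bt'))
for a,b in(('A','Rr'),('B','Bt'),('bar','sq')): v=W[b]-W[a]; print(np.degrees(np.arctan2(v[1],v[0])))
v=W['A']-W['B']; print('rear edge-90',np.degrees(np.arctan2(v[1],v[0]))-90)
print('centre',(sum(W[k] for k in('A','Rr','Bt','B'))/4).round(4))
C=cam('top')
P=lambda u,v,z:at(C,215+u/3.4,130+v/3.4,z)
q=[P(*c,.014) for c in((542,140),(637,152),(608,345),(508,327))]
print('lamp',[x.round(3)[:2] for x in q],sum(q)/4)
print([np.linalg.norm(q[i]-q[(i+1)%4]).round(3) for i in range(4)])
for a,b in((3,0),(2,1)): v=q[b]-q[a]; print(np.degrees(np.arctan2(v[1],v[0])))
print('tip',P(573,268,.027))
E
```

```text
A [0.4099 0.1415 0.046 ]
Rr [0.4685 0.1783 0.046 ]
Bt [0.4982 0.1407 0.046 ]
B [0.4345 0.1043 0.046 ]
bar [0.4324 0.1245 0.046 ]
sq [0.4674 0.1468 0.046 ]
0.0692 0.0734 0.0446 0.048
32.158566079019344
29.704382060221942
32.51050938706787
rear edge-90 33.51399201345804
centre [0.4528 0.1412 0.046 ]
lamp [array([ 0.69 , -0.134]), array([ 0.688, -0.238]), array([ 0.474, -0.22 ]), array([ 0.482, -0.114])] [ 0.58319865 -0.17625912  0.014     ]
[np.float64(0.104), np.float64(0.215), np.float64(0.106), np.float64(0.209)]
-5.496508805168406
-4.829175756659531
tip [ 0.54897903 -0.17550161  0.027     ]
```

{"api": "servo_tool", "payload": {
  "rows": [
    [0, 0, -0.1395, 0, 0, 1.5, -1],
    [0, 0, -0.1395, 0, 0, 1.5, -1],
    [0, 0, -0.1395, 0, 0, 1.5, -1],
    [0, 0, -0.1395, 0, 0, 1.5, -1],
    [0, 0, -0.1395, 0, 0, 1.5, -1],
    [0, 0, -0.1395, 0, 0, 1.5, -1],
    [0, 0, 0, -1.1, 0.2, 3, -1],
    [0, 0, 0, 0, 0, 3, -1],
    [0, 0, 0, 0, 0, 3, -1],
    [0, 0, 0, 0, 0, 3, -1],
    [0, 0, 0, 0, 0, 2.7, -1],
    [0, 0, 0, 0, 0, 0, -1]
  ]
}}

```text
t: 2.5
tcp_pos: [0.4481, 0.1459, 0.0116]
tool_rot: [-0.003, -0.281, 0.96, 0.0]
wrist_force: [-1.0, 0.3, 0.7]
grip_width: 0.0857
grasp_force: 0.0
```

{"api": "servo_tool", "payload": {
  "rows": [
    [0, 0, 0, 0, 0, 0, 1],
    [0, 0, 0, 0, 0, 0, 1],
    [0, 0, 0, 0, 0, 0, 1],
    [0, 0, 0, 0, 0, 0, 1],
    [0, 0, 0, 0, 0, 0, 1],
    [0, 0, 0, 0, 0, 0, 1],
    [0, 0, 0, 0, 0, 0, 1]
  ],
  "squeeze": 60
}}

```text
t: 3.2
tcp_pos: [0.4515, 0.1458, 0.0161]
tool_rot: [0.002, -0.281, 0.96, -0.0]
wrist_force: [-0.9, -2.3, 10.2]
grip_width: 0.047
grasp_force: 62.1
```

```bash
python3 snap.py w2
```

```text
3.2 [0.4515 0.1458 0.0161] [ 1.700e-03 -2.808e-01  9.598e-01 -1.000e-04] [-0.9 -2.3 10.2] [ 0.24  0.44  1.9  -0.    0.79 -1.9 ]
```

View pics/w2.png

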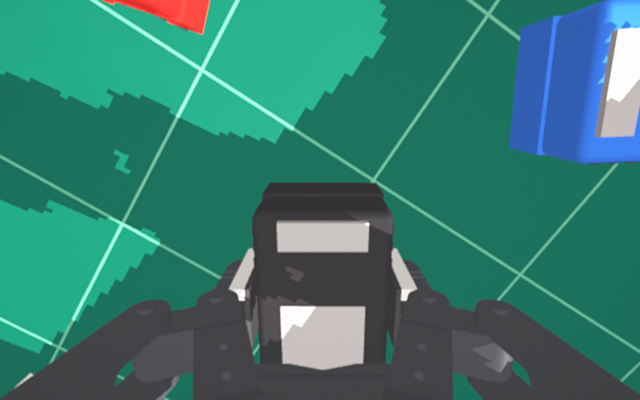

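The pack is gripped squarely, with its catch bar at (323,236) facing me and the closed rear at row ~195. I'll work out its offset in the tool frame and then lift.

```bash
python3 - <<'E'
import json
from h import *
s=json.load(open('pics/w2.json')); s={k:np.array(v) for k,v in s.items()}
C=cam('wrist',s); q=s['tool_rot']; Rt=R.from_quat([q[1],q[2],q[3],q[0]]).as_matrix()
for n,u,v,z in (('bar',323,236,.047),('barback',323,221,.047),('rearTop',323,213,.046),('sqback',323,306,.046),('l',255,225,.046),('r',393,225,.046)):
    p=at(C,u,v,z); print(n,((p-s['tcp_pos'])@Rt*1000).round(1))
print('yaw bat',np.degrees(np.arctan2(-Rt[1,0],-Rt[0,0])))
E
```

```text
bar [ 28.2  -0.  -31. ]
barback [ 33.4  -0.  -31. ]
rearTop [ 35.9  -0.  -30. ]
sqback [  1.4   0.  -29.9]
l [ 31.7 -22.6 -29.9]
r [ 31.8  23.1 -30. ]
yaw bat 32.62062630929547
```

{"api": "servo_tool", "payload": {
  "rows": [
    [0, 0, 0, 0, 0, -2, 1],
    [0, 0, 0, 0, 0, -4, 1],
    [0, 0, 0, 0, 0, -4, 1],
    [0, 0, 0, 0, 0, 0, 1]
  ]
}}

```text
t: 3.65
tcp_pos: [0.4525, 0.1461, 0.1196]
tool_rot: [0.004, -0.281, 0.96, -0.0]
wrist_force: [1.0, -0.2, -4.6]
grip_width: 0.047
grasp_force: 64.0
```

{"api": "servo_tool", "payload": {
  "rows": [
    [0, 0, 0.11, 2, -4, -2, 1],
    [0, 0, 0.11, 1.5, -4.2, -2, 1],
    [0, 0, 0.11, 1.1, -4.4, -2, 1],
    [0, 0, 0.11, 0.6, -4.4, -2, 1],
    [0, 0, 0.11, 0.1, -4.5, -2, 1],
    [0, 0, 0.11, -0.4, -4.5, -2, 1],
    [0, 0, 0, -3.4, -1.3, -0.7, 1],
    [0, 0, 0, -3.4, -1.3, -0.7, 1],
    [0, 0, 0, -3.4, -1.3, -0.7, 1],
    [0, 0, 0, 0, 0, 0, 1],
    [0, 0, 0, 0, 0, 0, 1]
  ]
}}

```text
t: 4.75
tcp_pos: [0.5771, -0.1702, 0.2539]
tool_rot: [-0.001, 0.045, 0.999, 0.0]
wrist_force: [0.4, 0.0, -3.9]
grip_width: 0.047
grasp_force: 64.4
```

```bash
python3 snap.py w3
```

```text
4.75 [ 0.5771 -0.1702  0.2539] [-1.10e-03  4.55e-02  9.99e-01  4.00e-04] [ 0.4  0.  -3.9] [-0.35  0.4   1.33  0.    1.41 -1.83]
```

View pics/w3.png

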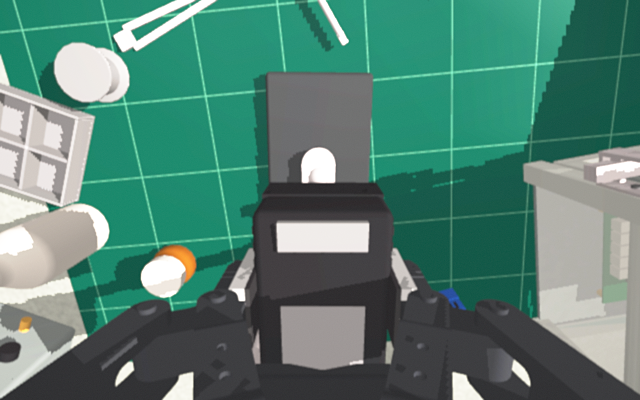

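The plate's rear edge is at row 73 (cols 268–372). The rail tip's top is at (319,148), and the rail sides are at columns 302 and 336.

```bash
python3 - <<'E'
import json
from h import *
im=cv2.imread('pics/w3.png').astype(int)
for v in (80,110,140): 
    g=im[v,:,1]-im[v,:,2]; r=[u for u in range(240,400) if g[u]<25]; print(v,r[0],r[-1])
for u in (275,320,365):
    r=[v for v in range(50,120) if im[v,u,1]-im[v,u,2]<25]; print(u,r[0])
for v in (160,170,180):
    r=[u for u in range(285,355) if im[v,u].min()>130]; print('rail',v,r[0],r[-1])
s=json.load(open('pics/w3.json')); s={k:np.array(v) for k,v in s.items()}
C=cam('wrist',s)
for n,u,v,z in (('rl',268,73,.014),('rr',372,73,.014),('l160',266,160,.014),('r160',374,160,.014),('tip',319,147.5,.027),('rl',302,172,.027),('rr',336,172,.027)): print(n,at(C,u,v,z).round(4))
E
```

```text
80 266 371
110 267 370
140 268 369
275 72
320 73
365 73
rail 160 302 335
rail 170 301 335
rail 180 301 335
rl [ 0.4728 -0.2176  0.014 ]
rr [ 0.4822 -0.1133  0.014 ]
l160 [ 0.5599 -0.2311  0.014 ]
r160 [ 0.5702 -0.1158  0.014 ]
tip [ 0.5502 -0.1731  0.027 ]
rl [ 0.574  -0.1931  0.027 ]
rr [ 0.5771 -0.1577  0.027 ]
```

{"api": "servo_tool", "payload": {
  "rows": [
    [0, 0, 0, 3.7, -0.3, 1.4, 1],
    [0, 0, 0, 3.6, -0.25, 2, 1],
    [0, 0, 0, 0, 0, 4, 1],
    [0, 0, 0, 0, 0, 4, 1],
    [0, 0, 0, 0, 0, 4, 1],
    [0, 0, 0, 0, 0, 3, 1],
    [0, 0, 0, 0, 0, 2, 1],
    [0, 0, 0, 0, 0, 1, 1],
    [0, 0, 0, 0, 0, 0, 1],
    [0, 0, 0, 0, 0, 0, 1]
  ]
}}

```text
t: 5.8
tcp_pos: [0.5045, -0.1692, 0.0424]
tool_rot: [0.001, 0.045, 0.999, -0.0]
wrist_force: [1.2, 0.6, -3.4]
grip_width: 0.0472
grasp_force: 64.3
```

{"api": "servo_tool", "payload": {
  "rows": [
    [0, 0, 0, 0, 0, 0.6, 1],
    [0, 0, 0, 0, 0, 0.3, 1],
    [0, 0, 0, 0, 0, 0.2, 1],
    [0, 0, 0, 0, 0, 0.1, 1],
    [0, 0, 0, 0, 0, 0, 1]
  ]
}}

```text
t: 6.3
tcp_pos: [0.5043, -0.1692, 0.0302]
tool_rot: [0.0, 0.045, 0.999, -0.0]
wrist_force: [-6.1, 2.7, 8.5]
grip_width: 0.047
grasp_force: 65.7
```

{"api": "servo_tool", "payload": {
  "rows": [
    [0, 0, 0, -0.4, 0, -0.05, 1],
    [0, 0, 0, -0.4, 0, 0, 1],
    [0, 0, 0, -0.4, 0, 0, 1],
    [0, 0, 0, -0.4, 0, 0, 1],
    [0, 0, 0, 0, 0, 0, 1]
  ]
}}

```text
t: 6.8
tcp_pos: [0.521, -0.1708, 0.0302]
tool_rot: [0.001, 0.045, 0.999, -0.0]
wrist_force: [2.1, 0.8, 2.4]
grip_width: 0.0471
grasp_force: 65.4
```

{"api": "servo_tool", "payload": {
  "rows": [
    [0, 0, 0, -0.4, 0, 0, 1],
    [0, 0, 0, -0.4, 0, 0, 1],
    [0, 0, 0, -0.4, 0, 0, 1],
    [0, 0, 0, -0.4, 0, 0, 1],
    [0, 0, 0, -0.4, 0, 0, 1],
    [0, 0, 0, 0, 0, 0, 1]
  ]
}}

```text
t: 7.4
tcp_pos: [0.5413, -0.1727, 0.0305]
tool_rot: [0.001, 0.045, 0.999, -0.0]
wrist_force: [2.5, 0.8, 5.8]
grip_width: 0.0471
grasp_force: 65.5
```

{"api": "servo_tool", "payload": {
  "rows": [
    [0, 0, 0, -0.4, 0, 0, 1],
    [0, 0, 0, -0.4, 0, 0, 1],
    [0, 0, 0, -0.4, 0, 0, 1],
    [0, 0, 0, -0.4, 0, 0, 1],
    [0, 0, 0, -0.3, 0, 0, 1],
    [0, 0, 0, 0, 0, 0, 1]
  ]
}}

```text
t: 8.0
tcp_pos: [0.5597, -0.1743, 0.0302]
tool_rot: [0.001, 0.045, 0.999, -0.0]
wrist_force: [1.3, -0.7, 4.5]
grip_width: 0.047
grasp_force: 65.3
```

{"api": "servo_tool", "payload": {
  "rows": [
    [0, 0, 0, -0.3, 0, 0, 1],
    [0, 0, 0, -0.3, 0, 0, 1],
    [0, 0, 0, -0.2, 0, 0, 1],
    [0, 0, 0, 0, 0, 0, 1]
  ]
}}

```text
t: 8.4
tcp_pos: [0.5627, -0.1743, 0.03]
tool_rot: [-0.006, 0.046, 0.999, 0.001]
wrist_force: [-45.3, 6.6, 35.3]
grip_width: 0.0473
grasp_force: 69.5
```

It stops hard at the expected end-block position. I'll ease off, let go, lift away and look.

{"api": "servo_tool", "payload": {
  "rows": [
    [0, 0, 0, 0.45, 0, -0.1, 1],
    [0, 0, 0, 0, 0, 0, 0.2],
    [0, 0, 0, 0, 0, 0, -1],
    [0, 0, 0, 0, 0, 0, -1],
    [0, 0, 0, 0, 0, 0, -1],
    [0, 0, 0, 0, 0, -3, -1],
    [0, 0, 0, 0, 0, -5, -1],
    [0, 0, 0, 0, 0, -5, -1],
    [0, 0, 0, 0, 0, -5, -1],
    [0, 0, 0, -1, 0, -4, -1],
    [0, 0, 0, 0, 0, 0, -1]
  ]
}}

```text
t: 9.5
tcp_pos: [0.5745, -0.1759, 0.2571]
tool_rot: [0.005, 0.045, 0.999, -0.002]
wrist_force: [0.1, 0.2, -0.5]
grip_width: 0.0857
grasp_force: 0.0
```

```bash
python3 snap.py w4; python3 - <<'E'
import cv2,numpy as np
from station import bot
im=bot.camera('top')[:,:,::-1]; cv2.imwrite('pics/top1.png',im)
w=cv2.imread('pics/w4.png')
a=cv2.resize(im[110:225,205:345],(560,460),interpolation=cv2.INTER_CUBIC)
cv2.imwrite('pics/c4.png',cv2.resize(w[:,130:510],(760,800))[:598])
E
```

```text
9.5 [ 0.5745 -0.1759  0.2571] [ 0.0048  0.0453  0.999  -0.0015] [ 0.1  0.2 -0.5] [-0.36  0.39  1.34  0.    1.4  -1.84]
```

View pics/w4.png

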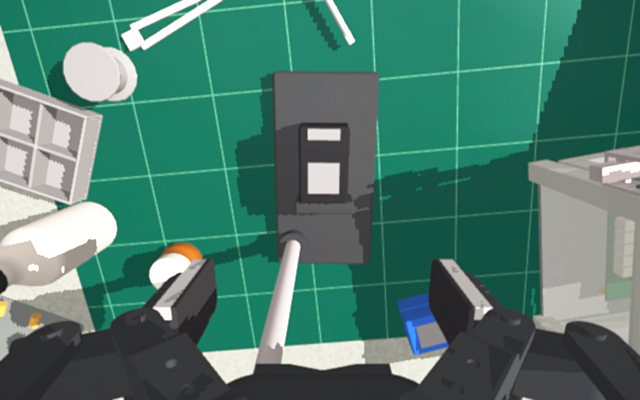

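The pack sits squarely on the shoe: rear top edge at row 124, front at row 203 against the end block (row ~210). I'll check the numbers and move over the bolt.

{"api": "servo_tool", "payload": {
  "rows": [
    [0, 0, 0, 1.5, 2, -2.5, -1],
    [0, 0, 0, 1, 4.3, -1.3, -1],
    [0, 0, 0, 1, 4.3, -1.3, -1],
    [0, 0, 0, 1, 4.3, -1.3, -1],
    [0, 0, 0, 1, 4.7, -1.3, -1],
    [0, 0, 0, 1, 4.7, -1.2, -1],
    [0, 0, 0, 0.7, 4.7, -0.4, -1],
    [0, 0, 0, 0, 0, 0, -1],
    [0, 0, 0, 0, 0, 0, -1]
  ]
}}

```text
t: 10.5
tcp_pos: [0.5266, 0.1207, 0.3422]
tool_rot: [-0.001, 0.044, 0.999, -0.0]
wrist_force: [-0.6, -1.0, -0.4]
grip_width: 0.0855
grasp_force: 0.0
```

```bash
python3 snap.py w5; python3 - <<'E'
import json
from h import *
s=json.load(open('pics/w4.json')); s={k:np.array(v) for k,v in s.items()}
C=cam('wrist',s)
a=at(C,324,124,.06);b=at(C,324,201,.06);o=np.array([.5502,-.1731]);d=np.array([np.cos(np.radians(-5.2)),np.sin(np.radians(-5.2))])
for p in(a,b): print(p.round(4),'along from origin',((p[:2]-o)@d).round(4))
r=at(C,326,73,.014); print('plate rear along',((r[:2]-o)@d).round(4))
E
```

```text
10.5 [0.5266 0.1207 0.3422] [-1.20e-03  4.44e-02  9.99e-01 -3.00e-04] [-0.6 -1.  -0.4] [ 0.16  0.22  1.37 -0.    1.56 -1.32]
[ 0.5252 -0.1724  0.06  ] along from origin -0.0249
[ 0.599  -0.1789  0.06  ] along from origin 0.0491
plate rear along -0.0725
```

View pics/w5.png

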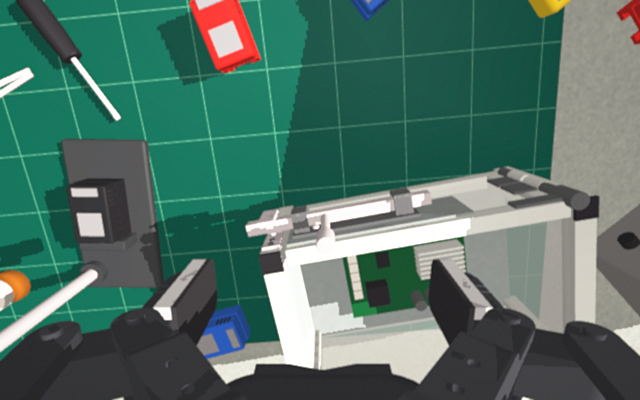

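The bolt runs along row ~210, with its knob upright at about (326,235) and the keeper at (270,225). The hinge end is at the right. I'll use the last picture on an enlarged composite of the knob and the seated pack.

```bash
python3 - <<'E'
import cv2,numpy as np
w=cv2.imread('pics/w5.png'); p=cv2.imread('pics/w4.png')
a=cv2.resize(w[185:265,235:375],(770,440),interpolation=cv2.INTER_CUBIC)   # 5.5x
b=cv2.resize(cv2.rotate(p[115:225,290:360],cv2.ROTATE_90_COUNTERCLOCKWISE),(242,154),interpolation=cv2.INTER_CUBIC)
b=np.clip(255*(b/255.)**.5,0,255).astype('uint8')
c=np.zeros((598,770,3),'uint8'); c[:440]=a; c[442:596,:242]=b
cv2.imwrite('pics/c5.png',c)
print(p[115:222,355-12].mean(1).astype(int).tolist())
E
```

```text
[102, 102, 103, 104, 102, 103, 102, 84, 53, 40, 45, 52, 61, 64, 66, 66, 66, 67, 64, 66, 67, 67, 67, 67, 67, 68, 68, 66, 68, 66, 67, 67, 66, 65, 65, 66, 64, 65, 64, 66, 63, 65, 66, 65, 67, 65, 64, 66, 65, 66, 66, 65, 65, 65, 64, 63, 65, 63, 63, 62, 64, 63, 63, 63, 64, 62, 64, 64, 63, 64, 63, 63, 63, 61, 63, 63, 62, 61, 61, 61, 60, 61, 61, 59, 62, 61, 56, 58, 77, 91, 97, 96, 98, 97, 95, 94, 94, 92, 87, 87, 96, 96, 96, 96, 97, 96, 96]
```

View pics/c5.png

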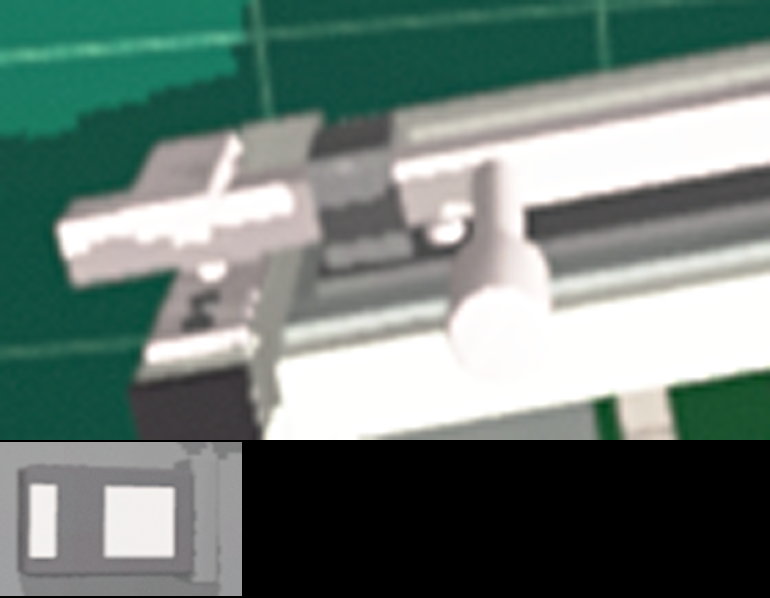

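The knob's top disc is at crop (498,335), which is pixel (325.5,246). The pack's front butts against the end block, so it is home.

```bash
python3 - <<'E'
import json
from h import *
s=json.load(open('pics/w5.json')); s={k:np.array(v) for k,v in s.items()}
C=cam('wrist',s); T=cam('top')
k=at(C,325.5,245.9,.211); print('knob',k.round(4),'top px',proj(T,k))
# gate/bay top rail edge, z .165: c5 inner lines
e1=at(C,235+290/5.5,185+352/5.5,.165); e2=at(C,235+765/5.5,185+255/5.5,.165)
b1=at(C,235+300/5.5,185+195/5.5,.17); b2=at(C,430,194,.17)
for p,q in((e1,e2),(b1,b2)): v=q-p; print(p.round(4),q.round(4),np.degrees(np.arctan2(v[1],v[0]))-90)
for n,u,v in (('hinge knob',497,172),('post r',262,262),('post l hinge',582,198)): print(n,at(C,u,v,.165).round(4))
E
```

```text
knob [0.569  0.1176 0.211 ] top px (np.float64(299.35874253083966), np.float64(180.75557737584293))
[0.5879 0.0799 0.165 ] [0.5771 0.1634 0.165 ] 7.337953794276032
[0.5578 0.0855 0.17  ] [0.5438 0.2149 0.17  ] 6.160430246823438
hinge knob [0.5299 0.2768 0.165 ]
post r [0.5992 0.0535 0.165 ]
post l hinge [0.5612 0.3557 0.165 ]
```

{"api": "servo_tool", "payload": {
  "rows": [
    [0, 0, -0.1, 0, 0, 0, -1],
    [0, 0, -0.1, 0, 0, 0, -1],
    [0, 0, 0, -2.1, -0.4, 2, -1],
    [0, 0, 0, -2.1, -0.4, 3, -1],
    [0, 0, 0, 0, 0, 4, -1],
    [0, 0, 0, 0, 0, 3, -1],
    [0, 0, 0, 0, 0, 2, -1],
    [0, 0, 0, 0, 0, 1.2, -1],
    [0, 0, 0, 0, 0, 0.4, -1],
    [0, 0, 0, 0, 0, 0, -1]
  ]
}}

```text
t: 11.55
tcp_pos: [0.5697, 0.116, 0.1879]
tool_rot: [-0.0, -0.054, 0.999, -0.0]
wrist_force: [-0.0, 0.6, 0.0]
grip_width: 0.0857
grasp_force: 0.0
```

{"api": "servo_tool", "payload": {
  "rows": [
    [0, 0, 0, 0, 0.1, 0.3, -1],
    [0, 0, 0, 0, 0, 0, 1],
    [0, 0, 0, 0, 0, 0, 1],
    [0, 0, 0, 0, 0, 0, 1],
    [0, 0, 0, 0, 0, 0, 1],
    [0, 0, 0, 0, 0, 0, 1],
    [0, 0, 0, 0, 0, 0, 1],
    [0, 0, 0, 0, 0, 0, 1],
    [0, 0, 0, 0, 0, 0, 1],
    [0, 0, 0, 0, 0, 0, 1],
    [0, 0, 0, 0, 0, 0, 1]
  ],
  "squeeze": 30
}}

```text
t: 12.65
tcp_pos: [0.5695, 0.1184, 0.1851]
tool_rot: [0.0, -0.055, 0.998, 0.001]
wrist_force: [-0.5, 4.9, 1.7]
grip_width: 0.015
grasp_force: 29.3
```

The grip reads 15 mm, so the knob is held. I'll lift it 10.5 mm.

{"api": "servo_tool", "payload": {
  "rows": [
    [0, 0, 0, 0, 0, 0, 1],
    [0, 0, 0, 0, 0, -0.35, 1],
    [0, 0, 0, 0, 0, -0.35, 1],
    [0, 0, 0, 0, 0, -0.35, 1],
    [0, 0, 0, 0, 0, 0, 1]
  ],
  "squeeze": 60
}}

```text
t: 13.15
tcp_pos: [0.5694, 0.1184, 0.1954]
tool_rot: [0.0, -0.055, 0.998, 0.001]
wrist_force: [-0.3, 5.9, -2.5]
grip_width: 0.014
grasp_force: 58.5
```

{"api": "servo_tool", "payload": {
  "rows": [
    [0, 0, 0, 0, 0.3, 0, 1],
    [0, 0, 0, 0, 0.3, 0, 1],
    [0, 0, 0, 0, 0.3, 0, 1],
    [0, 0, 0, 0, 0, 0, 1]
  ]
}}

```text
t: 13.55
tcp_pos: [0.5684, 0.1269, 0.1951]
tool_rot: [-0.0, -0.055, 0.999, 0.0]
wrist_force: [0.9, 0.7, -3.0]
grip_width: 0.014
grasp_force: 58.5
```

Past the 5 mm catch point with little force, so it has cleared. I'll keep drawing.

{"api": "servo_tool", "payload": {
  "rows": [
    [0, 0, 0, 0, 0.5, 0, 1],
    [0, 0, 0, 0, 0.5, 0, 1],
    [0, 0, 0, 0, 0.5, 0, 1],
    [0, 0, 0, 0, 0.5, 0, 1],
    [0, 0, 0, 0, 0.5, 0, 1],
    [0, 0, 0, 0, 0.5, 0, 1],
    [0, 0, 0, 0, 0.3, 0, 1],
    [0, 0, 0, 0, 0, 0, 1],
    [0, 0, 0, 0, 0, 0, 1]
  ]
}}

```text
t: 14.45
tcp_pos: [0.5649, 0.1597, 0.1953]
tool_rot: [0.0, -0.055, 0.999, 0.0]
wrist_force: [3.0, 1.9, -3.3]
grip_width: 0.0138
grasp_force: 58.6
```

{"api": "servo_tool", "payload": {
  "rows": [
    [0, 0, 0.03, 0.57, 0.09, 0, 1],
    [0, 0, 0.03, 0.57, 0.09, 0, 1],
    [0, 0, 0.03, 0.57, 0.09, 0, 1],
    [0, 0, 0.03, 0.57, 0.09, 0, 1],
    [0, 0, 0, 0, 0, 0, 1]
  ]
}}

```text
t: 14.95
tcp_pos: [0.5416, 0.1612, 0.1954]
tool_rot: [-0.0, 0.006, 1.0, -0.0]
wrist_force: [3.0, -2.8, -3.8]
grip_width: 0.0142
grasp_force: 58.6
```

{"api": "servo_tool", "payload": {
  "rows": [
    [0, 0, 0.031, 0.59, 0.09, 0, 1],
    [0, 0, 0.031, 0.59, 0.09, 0, 1],
    [0, 0, 0.031, 0.59, 0.09, 0, 1],
    [0, 0, 0.031, 0.59, 0.09, 0, 1],
    [0, 0, 0.031, 0.59, 0.09, 0, 1],
    [0, 0, 0.031, 0.59, 0.09, 0, 1],
    [0, 0, 0.031, 0.59, 0.09, 0, 1],
    [0, 0, 0.031, 0.59, 0.09, 0, 1],
    [0, 0, 0, 0, 0, 0, 1],
    [0, 0, 0, 0, 0, 0, 1],
    [0, 0, 0, 0, 0, 0, 1]
  ]
}}

```text
t: 16.05
tcp_pos: [0.4964, 0.1739, 0.1953]
tool_rot: [0.0, 0.129, 0.992, -0.0]
wrist_force: [3.3, -2.3, -2.8]
grip_width: 0.0142
grasp_force: 58.7
```

```bash
python3 - <<'E'
from h import *
s=bot.sense(); im=bot.camera('top')[:,:,::-1]; cv2.imwrite('pics/top2.png',im)
k0=np.array([.5649,.1597]); d=s['tcp_pos'][:2]-k0; print(s['t'],d,np.linalg.norm(d),s['wrist_force'].round(1),s['grip_width'],s['grasp_force'])
for r in(.17,.19,.21): print(r,2*np.arcsin(np.linalg.norm(d)/2/r))
E
```

```text
16.05 [-0.0684976   0.01424412] 0.06996296430830029 [ 3.3 -2.3 -2.8] 0.014192679535988849 58.67935538291931
0.17 0.41450795923521194
0.19 0.3703388481845262
0.21 0.33471729766291813
```

The swing is 0.33–0.41 rad for any plausible hinge radius, and the ~3.5 N pull matches the closer spring. Everything is still and held, so I'm handing in.

```bash
python3 -c "
from station import bot
print(bot.close_job())"
```

```text
the job is handed in; nothing more can be done
None
```

The job is handed in, but no verdict came back. By my readings the battery is home against the end block and released, the bolt was lifted 10 mm and drawn back about 41 mm, and the gate is held about 0.37 rad (10 cm) ajar, after 16 s.

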